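# Share out the sugar lumps from the glass shaker

### The job

Take the green glass shaker from its sloping rest and shake all eight sugar lumps out into the three hollows of the white dish, spread evenly so that every hollow gets at least two. Do not spill any on the table, do not touch the sugar lumps with the gripper, do not bang the shaker against the dish or the rest, and do not push the other things on the table about. Then lay the empty shaker back in its rest as it was, base against the heel stop and mouth up the slope, and let go.

Things in the scene. Friction and masses are not known exactly. Their poses are not given: they have to be found in the camera images.
- shaker: Square green glass sugar-lump shaker with a steel collar, 34 x 34 mm, 175 mm long, open only at the mouth, about 0.25 kg empty, holding eight lumps. Origin: centre of the outside of its closed base; z along its axis to the mouth, x and y square to its flat sides. In its rest it leans with the mouth 30 degrees above level, x level, y pointing up square to the plank it lies on.
- grip (a point): Point on the shaker's axis 85 mm from its base, near its centre of mass, a good place to grip: in the rest the side faces 17 mm either way along x are free here; come down square to the sloping plank, that is tilted by 30 degrees. Axes as the shaker's.
- mouth (a point): Centre of the mouth, 175 mm from the base. The bore is 26 x 26 mm and straight: the lumps lie in single file. Level or mouth-up they stay put; somewhere between 20 and 40 degrees mouth-down (friction varies) the file starts to slide. Short rocks to about there and back let out about one lump each; held steeper, or jerked along its axis, many run out at once.
- rest: Sloping olive-wood shaker rest, fixed: base board 100 x 190 mm under a 56 mm wide plank that rises at 30 degrees. Origin: centre of the underside; z up; the plank rises towards its -y, the heel stop is at its +y end. Two cheeks stand 5 mm clear of the shaker's sides along its first 34 mm from the heel. With the shaker in, its mouth is 137 mm above the table.
- rest_seat (a point): Where the origin of the shaker (centre of its base) lies when it is in the rest: 60 mm towards +y from the rest's origin and 50 mm above the table. (Only the position matters; its axes are those of the rest.)
- dish: White ceramic serving dish with a blue line, stuck to the table: 204 mm (its x) by 130 mm (its y), 32 mm high, walls 5 mm, floor 5 mm thick, divided by two 28 mm high walls across x into three equal hollows, each about 61 x 120 mm inside, 66 mm from centre to centre. Origin: centre of its underside; z up.
- hollow0 (a point): Centre of the floor of the hollow at the dish's -x end; axes as those of the dish. The hollow reaches 30 mm either way along x and 60 mm either way along y.
- hollow1 (a point): Centre of the floor of the hollow in the middle; axes as those of the dish. The hollow reaches 30 mm either way along x and 60 mm either way along y.
- hollow2 (a point): Centre of the floor of the hollow at the dish's +x end; axes as those of the dish. The hollow reaches 30 mm either way along x and 60 mm either way along y.
- lump0: One of eight brown sugar lumps, cubes of 20 mm, 10 g, in single file in the shaker at the start, number 7 nearest the mouth. Origin: its centre. Lying flat in the dish it is 15 mm above the table.
- lump1: One of eight brown sugar lumps, cubes of 20 mm, 10 g, in single file in the shaker at the start, number 7 nearest the mouth. Origin: its centre. Lying flat in the dish it is 15 mm above the table.
- lump2: One of eight brown sugar lumps, cubes of 20 mm, 10 g, in single file in the shaker at the start, number 7 nearest the mouth. Origin: its centre. Lying flat in the dish it is 15 mm above the table.
- lump3: One of eight brown sugar lumps, cubes of 20 mm, 10 g, in single file in the shaker at the start, number 7 nearest the mouth. Origin: its centre. Lying flat in the dish it is 15 mm above the table.
- lump4: One of eight brown sugar lumps, cubes of 20 mm, 10 g, in single file in the shaker at the start, number 7 nearest the mouth. Origin: its centre. Lying flat in the dish it is 15 mm above the table.
- lump5: One of eight brown sugar lumps, cubes of 20 mm, 10 g, in single file in the shaker at the start, number 7 nearest the mouth. Origin: its centre. Lying flat in the dish it is 15 mm above the table.
- lump6: One of eight brown sugar lumps, cubes of 20 mm, 10 g, in single file in the shaker at the start, number 7 nearest the mouth. Origin: its centre. Lying flat in the dish it is 15 mm above the table.
- lump7: One of eight brown sugar lumps, cubes of 20 mm, 10 g, in single file in the shaker at the start, number 7 nearest the mouth. Origin: its centre. Lying flat in the dish it is 15 mm above the table.
- teaglass: Bystander: tea glass with tea on its saucer, saucer 90 mm across, 93 mm high; origin at the centre of its underside. Leave it alone.
- spoons: Bystander: steel teaspoon holder with three spoons, 72 mm across, 150 mm high; origin at the centre of its underside. Leave it alone.
- peg: Bystander: cream plastic score peg lying on the table, about 109 mm long along its x, 18 mm high; origin under its shaft. Leave it alone.

How it is judged:
By the outcome, as a careful person would: the job done as asked, in the order asked, and still so for the second after the job is handed in, with the robot touching nothing.
It also fails if it takes over 72 s, if anything falls off the work surface, if the arm or the gripper's body presses on something with over 40 N, if the wrist force passes 120 N, or if a joint passes its speed limit or range.

### The arm

A 6-joint arm with a two-finger parallel gripper is mounted at the origin on the work surface. World frame = base frame: x ahead of the robot, y to its left, z up, the work surface at z = 0. Lengths are in m, angles in rad, forces in N, time in s.
With the tool pointing down it reaches from about 0.15 to 0.775 m from the base axis. Payload 6.1 kg.
Tool frame: the origin (TCP) lies on the mounting face of the last link; the fingertips stand tip_reach ahead of it and the grasp point (between the pads) lies 155 mm ahead of it (tip_reach is the distance from the TCP to the fingertips, in m); z points along the fingers, y is the line along which they close (so a half turn about z gives the same grasp; the last joint's range is limited). The gripper opens to 85 mm and grips with 20 to 120 N. Pads are 22 mm wide; open, the fingers measure 114 mm over their backs; the gripper's body (76 mm by 85 mm) begins 54 mm behind the grasp point. The pads swing forward as they close: fully open they stand 13 mm farther back than shut.
Start: joints at [1.303, 0.126, -0.04, 1.405, 0, 1.571], TCP at [0.139, 0.506, 0.405] pointing down, gripper open.
Joint ranges: [-2.72, 2.72], [-0.95, 1.95], [-1.27, 1.35], [-1.78, 2.02], [-1.46, 1.47], [-3.14, 3.14]. Speed limits (rad/s): [2.39, 2.39, 3.01, 3.14, 3.14, 3.14].

### API

Orientations are given as a 3x3 rotation matrix whose columns are the frame's x, y, z axes.
In Python, from bench import sense, camera, hand_in, tip_reach gives the robot as it stands.
- The arm moves only by the tool drive_tool, never from a script. Its argument "plan" is a list of rows, each an object with "offset": the shift along the tool's x, y, z in mm, a list of three; "rot": the turn, a rotation vector about the tool's x, y, z in degrees, a list of three; "grip": the opening, from 0 (shut) to 1 (fully open). In form: [{"offset": [tx, ty, tz], "rot": [rx, ry, rz], "grip": grip}, ...]. A call has 1 to 5 rows; each row shifts and turns the commanded pose from where the row before left it, along the tool's axes as they then stand; what a row does not reach is not made up. A row lasts 1/10 s, in which the tool goes at most 50 mm and 8.59 degrees, less where a joint would pass 70% of its speed; a pose out of reach is approached as far as the arm can. A call with a gripper value outside its range is refused whole. The fingers move at their own pace and stop on an object; "force" is the grip in N (left out, the last holds). Time passes only in rows, so rows that do not move let the fingers close. It gives the time, the measured TCP pose, the force, the opening and the grip force at its end, in the units of the state.
- sense(): the state, without advancing time (a new reading comes with each control period).
- camera(name): name is "scene" or "top" or "wrist"; returns a dict with "color" (400x640x3 uint8, red, green, blue), "depth" (400x640 float32, m along the optical axis (not along the pixel's ray), 0 where there is no reading), "fx", "fy", "cx", "cy" (pixels), "R" (3x3) and "t" (3): a world point X has camera coordinates R X + t. Camera axes: x right, y down, z forward; pixel columns grow to the right and rows downward; lengths in m; the calibration is good to about 2 mm. The wrist camera is an equidistant fisheye: a pixel r from the principal point sees the ray r / f radians off the axis. A picture is of the moment at which its call begins.
- hand_in(): hands the job in; it is judged then, once.
The state is a dict: "time_s": time; "joints": joint angles; "joint_vel": joint speeds; "tau": joint torques, N m; "tcp_pos": TCP position; "orientation": TCP orientation; "ft_force": force on the tool from outside, world axes, zero at the start; "ft_torque": the same for the moment, N m; "width": finger opening in m; "grip_force": force on a finger pad.
Only numpy, scipy, OpenCV 4.12 (cv2) and the standard library are available. Lean on these libraries where they do the work, as an engineer would, in place of code of your own. Each camera call takes 0.05 s, during which the arm holds its last target. There are 200 camera calls.

## Working session

There is one attempt and no reset: what is moved stays moved. The work goes in short steps, Python scripts to look and compute and a tool call to move; the robot and the scene stay as the last step left them, time stands still between calls to the robot, and variables do not carry over. Pictures are saved under pics/ and viewed, at most 12 in all, crops included, and the job is handed in when it is done.

Besides the shell and the picture viewer there is one more tool, called after "Call:" as a command line: name --argument value ..., lists and objects as JSON in quotes. drive_tool: Moves the arm, as the interface text tells. Its arguments: {"type":"object","properties":{"plan":{"type":"array","items":{"type":"object","properties":{"offset":{"type":"array","items":{"type":"number"}},"rot":{"type":"array","items":{"type":"number"}},"grip":{"type":"number"}}}},"force":{"type":"number"}},"required":["plan"]}

```bash
ls; mkdir -p pics; python3 - <<'E'
from bench import sense,camera,tip_reach
import cv2,numpy as np
print(tip_reach); s=sense(); print({k:np.round(v,3).tolist() for k,v in s.items()})
for n in("scene","top"):
    c=camera(n); cv2.imwrite(f"pics/{n}0.png",c["color"][:,:,::-1]); np.savez(f"{n}0.npz",**c)
    print(n,c["fx"],c["cx"],c["cy"],np.round(-c["R"].T@c["t"],3),np.round(c["R"],3).tolist())
E
```

```text
pics
0.1734
{'time_s': 0.0, 'joints': [1.303, 0.126, -0.041, 1.405, -0.0, 1.571], 'joint_vel': [-0.0, 0.001, 0.0, 0.001, 0.001, -0.003], 'tau': [-0.0, -43.592, 35.292, 0.017, -0.0, 0.0], 'tcp_pos': [0.139, 0.506, 0.404], 'orientation': [[-0.964, 0.265, -0.0], [0.265, 0.964, -0.002], [-0.0, -0.002, -1.0]], 'ft_force': [0.013, 0.646, -1.266], 'ft_torque': [0.031, 0.011, -0.034], 'grip_force': 0.0, 'width': 0.085}
scene 469.1075608446716 317.58849415357196 200.59395478921618 [ 1.1   -0.769  0.704] [[0.775, 0.632, -0.005], [0.344, -0.427, -0.836], [-0.531, 0.646, -0.548]]
top 369.0601801297056 326.32910041231236 194.80708599064786 [ 0.433 -0.045  1.221] [[-0.009, -1.0, -0.004], [-0.995, 0.01, -0.097], [0.097, 0.003, -0.995]]
```

View pics/scene0.png

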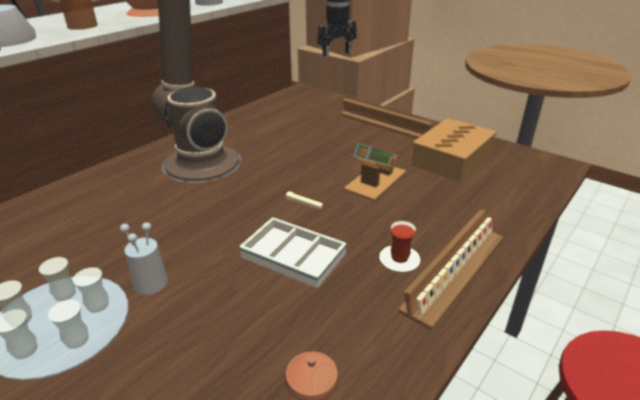

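View pics/top0.png

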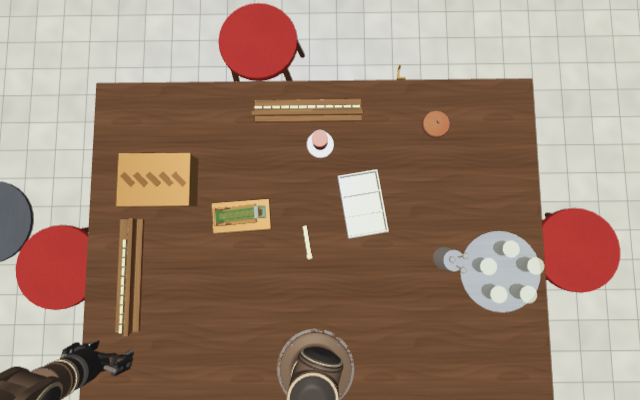

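The scene view shows the shaker on its rest near (375,165), the dish at (293,250) and the glass at (402,245). In the top view the rest is at (240,216) with the collar on the right (mouth towards -y), the dish at (363,204), the peg at (307,242), the glass at (320,144) and the spoons at (450,258).

```bash
cat > h.py <<'E'
import numpy as np,cv2
def ray(c,uv,z):
    uv=np.atleast_2d(np.asarray(uv,float)); d=np.c_[(uv[:,0]-c["cx"])/c["fx"],(uv[:,1]-c["cy"])/c["fy"],np.ones(len(uv))]@c["R"]
    o=-c["R"].T@c["t"]; return o+d*((z-o[2])/d[:,2])[:,None]
def cloud(c):
    v,u=np.mgrid[:400,:640]; D=c["depth"]; P=np.stack([(u-c["cx"])/c["fx"]*D,(v-c["cy"])/c["fy"]*D,D],-1)
    return (P-c["t"])@c["R"]
def box(mask,c,z):
    k,_=cv2.findContours(mask.astype(np.uint8),cv2.RETR_EXTERNAL,cv2.CHAIN_APPROX_NONE); k=max(k,key=cv2.contourArea)[:,0]
    p=ray(c,k,z)[:,:2]; r=cv2.minAreaRect((p*1000).astype(np.float32)); return r,np.round(cv2.boxPoints(r)).tolist()
E
python3 - <<'E'
from h import *
c=dict(np.load("top0.npz")); P=cloud(c); hsv=cv2.cvtColor(c["color"],cv2.COLOR_RGB2HSV)
H,S,V=[hsv[...,i].astype(int) for i in range(3)]
def win(m,u0,u1,v0,v1):
    o=np.zeros_like(m);o[v0:v1,u0:u1]=m[v0:v1,u0:u1];return o
print("table z",np.median(P[260:300,330:400,2]))
m=win((S<60)&(V>130),330,395,160,245); print("dish",box(m,c,.032), P[m][:,2].max(),np.percentile(P[m][:,2],[5,50]))
print("mid-hollow V samples")
m=win((V>120)&(S>40)|((H>35)&(H<90)&(S>60)),205,278,192,240);print("rest board",box(m,c,.008))
g=win((H>35)&(H<90)&(S>80),205,278,192,240);q=P[g];print("green",g.sum(),q.min(0),q.max(0));
xy=q[:,:2];mu=xy.mean(0);w=np.linalg.svd(xy-mu)[2][0] if len(xy)<5000 else 0;print(mu,w,np.polyfit(q[:,1],q[:,2],1))
col=win((S<60)&(V>80),245,275,200,225);print("collar",col.sum(),P[col].mean(0),P[col].min(0),P[col].max(0))
for n,a in dict(peg=(298,318,222,262),glass=(300,340,125,162),spoons=(430,470,245,275)).items():
    w_=P[a[2]:a[3],a[0]:a[1]]; k=w_[...,2]>.006; print(n,w_[k].min(0).round(3),w_[k].max(0).round(3))
i=cv2.resize(c["color"][185:245,200:400,::-1],None,fx=4,fy=4,interpolation=cv2.INTER_CUBIC);cv2.imwrite("pics/crop.png",i)
E
```

```text
table z 0.0006831731400773845
dish (((520.4874877929688, -157.17794799804688), (207.51956176757812, 134.18641662597656), 9.09725284576416), [[407.0, -107.0], [429.0, -240.0], [634.0, -207.0], [612.0, -75.0]]) 1.2206571464750815 [0.00135918 0.00606493]
mid-hollow V samples
rest board (((484.6832275390625, 241.9136199951172), (102.52576446533203, 192.40658569335938), 4.088098526000977), [[427.0, 334.0], [440.0, 142.0], [543.0, 150.0], [529.0, 342.0]])
green 242 [ 0.4327564  -0.04479905  0.05772628] [0.50341415 0.30737453 1.22065715]
[0.48358747 0.24230558] [-0.00713483  0.99997455] [-1.10604656  0.37478907]
collar 87 [0.48947825 0.1571321  0.1392987 ] [0.47327587 0.1408887  0.0964892 ] [0.50748986 0.17622669 0.15512538]
peg [ 0.345 -0.045  0.007] [0.452 0.04  1.221]
glass [ 0.433 -0.065  0.006] [0.773 0.042 1.221]
spoons [ 0.289 -0.504  0.006] [ 0.433 -0.045  1.221]
```

View pics/crop.png

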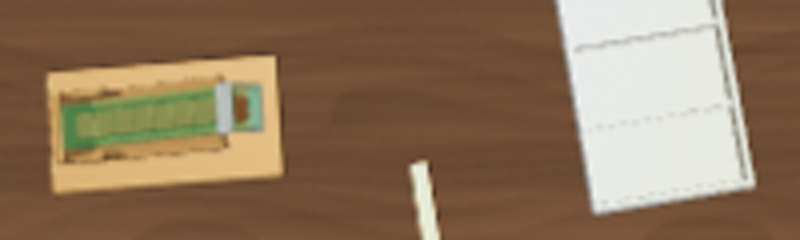

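The crop confirms the shaker lying from (65,130) at its base to (262,108) at its mouth, with the heel at +y. It also shows three hollows stacked along world x. The sizes match (dish 207x134, rest 102x192), and the collar height fits.

```bash
cat >> h.py <<'E'
from scipy.spatial.transform import Rotation as Rn
from scipy.linalg import fractional_matrix_power as fmp
from bench import sense,camera
SEAT=np.array([.4805,.302,.05]); YAW=4.0   # rest yaw, deg
DISH=np.array([.5205,-.157,0]); DYAW=9.1
def frame(pitch,yaw):  # tool R for shaker axis with mouth 'pitch' deg up, pointing to rest -y
    y,p=np.radians([yaw,pitch]); h=np.array([np.sin(y),-np.cos(y),0]); up=np.array([0,0,1.])
    a=h*np.cos(p)+up*np.sin(p); n=-h*np.sin(p)+up*np.cos(p); yt=np.array([np.cos(y),np.sin(y),0])
    return np.c_[np.cross(yt,-n),yt,-n],a,n
def tcp(point,along,pitch,yaw,back=.162): # TCP so that shaker axial point at 'along' m from base is at 'point'
    R,a,n=frame(pitch,yaw); return R,np.asarray(point)+a*(.085-along)+n*back
def T(R,p): M=np.eye(4);M[:3,:3]=R;M[:3,3]=p;return M
def rows(R,p,N,start=None):
    s=sense(); S=T(s["orientation"],s["tcp_pos"]) if start is None else start; G=T(R,p)
    M=np.real(fmp(np.linalg.inv(S)@G,1/N)); print(N,"rows offset",np.round(M[:3,3]*1000,1),"rot",np.round(Rn.from_matrix(M[:3,:3]).as_rotvec(degrees=True),2)); return G
E
python3 - <<'E'
from h import *
R,a,n=frame(30,YAW); R1,p=tcp(SEAT,0,30,YAW); print(p,np.round(R1,3))
G=rows(R1,p+n*.1,15); 
rows(R1,p,5,G)
E
```

```text
[0.47998465 0.30936984 0.23279612] [[-0.06   0.998  0.035]
 [ 0.864  0.07  -0.499]
 [-0.5    0.    -0.866]]
15 rows offset [-22.1  11.6  10.7] rot [ 1.23 -1.73  4.6 ]
5 rows offset [ 0.  0. 20.] rot [ 0.  0. -0.]
```

Call:
drive_tool --plan '[{"offset": [-22.1, 11.6, 10.7], "rot": [1.23, -1.73, 4.6], "grip": 1}, {"offset": [-22.1, 11.6, 10.7], "rot": [1.23, -1.73, 4.6], "grip": 1}, {"offset": [-22.1, 11.6, 10.7], "rot": [1.23, -1.73, 4.6], "grip": 1}, {"offset": [-22.1, 11.6, 10.7], "rot": [1.23, -1.73, 4.6], "grip": 1}, {"offset": [-22.1, 11.6, 10.7], "rot": [1.23, -1.73, 4.6], "grip": 1}]'

```text
time_s: 0.6
tcp_pos: [0.2656, 0.51, 0.3555]
orientation: [[-0.775, 0.627, 0.085], [0.61, 0.776, -0.164], [-0.169, -0.075, -0.983]]
ft_force: [0.3, -0.7, -0.4]
width: 0.0855
grip_force: 0.0
```

Call:
drive_tool --plan '[{"offset": [-22.1, 11.6, 10.7], "rot": [1.23, -1.73, 4.6], "grip": 1}, {"offset": [-22.1, 11.6, 10.7], "rot": [1.23, -1.73, 4.6], "grip": 1}, {"offset": [-22.1, 11.6, 10.7], "rot": [1.23, -1.73, 4.6], "grip": 1}, {"offset": [-22.1, 11.6, 10.7], "rot": [1.23, -1.73, 4.6], "grip": 1}, {"offset": [-22.1, 11.6, 10.7], "rot": [1.23, -1.73, 4.6], "grip": 1}]'

```text
time_s: 1.1
tcp_pos: [0.3861, 0.4573, 0.3255]
orientation: [[-0.452, 0.887, 0.096], [0.822, 0.456, -0.341], [-0.347, -0.075, -0.935]]
ft_force: [-0.3, -0.2, 0.3]
width: 0.0854
grip_force: 0.0
```

Call:
drive_tool --plan '[{"offset": [-22.1, 11.6, 10.7], "rot": [1.23, -1.73, 4.6], "grip": 1}, {"offset": [-22.1, 11.6, 10.7], "rot": [1.23, -1.73, 4.6], "grip": 1}, {"offset": [-22.1, 11.6, 10.7], "rot": [1.23, -1.73, 4.6], "grip": 1}, {"offset": [-22.1, 11.6, 10.7], "rot": [1.23, -1.73, 4.6], "grip": 1}, {"offset": [-22.1, 11.6, 10.7], "rot": [1.23, -1.73, 4.6], "grip": 1}]'

```text
time_s: 1.6
tcp_pos: [0.4779, 0.3587, 0.3194]
orientation: [[-0.057, 0.998, 0.032], [0.864, 0.066, -0.499], [-0.5, -0.001, -0.866]]
ft_force: [-0.2, -0.2, -0.6]
width: 0.0855
grip_force: 0.0
```

```bash
python3 - <<'E'
from h import *
R1,p=tcp(SEAT,0,30,YAW); R,a,n=frame(30,YAW); rows(R1,p+n*.1,1); s=sense(); print(s["joints"].round(2),s["tcp_pos"])
c=camera("wrist"); cv2.imwrite("pics/w1.png",c["color"][:,:,::-1]); np.savez("w1.npz",**c); print(c["fx"],c["cx"],c["cy"])
E
```

```text
1 rows offset [ 0.5 -1.3 -0.3] rot [-0.15  0.   -0.18]
[ 0.72  0.44  0.14  1.61 -0.41  2.3 ] [0.47787938 0.35870058 0.31938794]
309.70691628693146 321.1415604526745 198.6523265228565
```

View pics/w1.png

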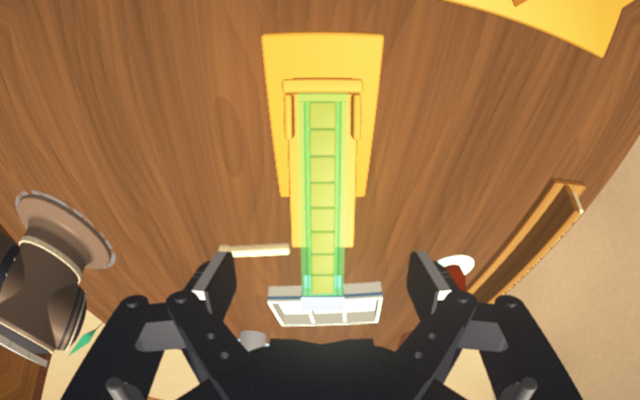

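The wrist view shows the shaker centred at column 322, with its base at row 97 and its collar near row 290. Eight lumps are visible through the glass. I refine the line of the shaker axis from this view.

```bash
cat >> h.py <<'E'
def fray(c,uv):
    uv=np.atleast_2d(np.asarray(uv,float))-[c["cx"],c["cy"]]; r=np.linalg.norm(uv,axis=1)+1e-9; th=r/c["fx"]
    return np.c_[uv/r[:,None]*np.sin(th)[:,None],np.cos(th)]@c["R"], -c["R"].T@c["t"]
E
python3 - <<'E'
from h import *
c=dict(np.load("w1.npz")); hsv=cv2.cvtColor(c["color"],cv2.COLOR_RGB2HSV); H,S,V=[hsv[...,i].astype(int) for i in range(3)]
g=(H>36)&(H<90)&(S>60); _,a,n=frame(30,YAW); top=SEAT+n*.017
hh=np.cross(n,a)
for v in range(95,291,15):
    us=np.where(g[v,280:365])[0]+280
    if len(us)<4: continue
    d,o=fray(c,[(us.min()-.5,v),(us.max()+.5,v)]); P=o+d*(((top-o)@n)/(d@n))[:,None]
    q=P-SEAT; print(v,us.min(),us.max(),"along",(q@a).round(4),"lateral",(q@hh*1000).round(1),"mid",(q@hh*1000).mean().round(1))
E
```

```text
110 303 341 along [0.0129 0.0129] lateral [-12.5  14.3] mid 0.9
125 303 341 along [0.0233 0.0234] lateral [-12.6  14.3] mid 0.8
140 303 341 along [0.0338 0.0339] lateral [-12.8  14.4] mid 0.8
155 303 341 along [0.0445 0.0445] lateral [-12.9  14.5] mid 0.8
170 304 340 along [0.0553 0.0553] lateral [-12.4  13.9] mid 0.7
185 304 340 along [0.0663 0.0664] lateral [-12.6  14. ] mid 0.7
200 304 340 along [0.0776 0.0777] lateral [-12.8  14.2] mid 0.7
215 305 339 along [0.0893 0.0894] lateral [-12.3  13.6] mid 0.7
230 305 339 along [0.1014 0.1015] lateral [-12.6  13.8] mid 0.6
245 306 339 along [0.114  0.1141] lateral [-12.1  14.1] mid 1.0
260 301 343 along [0.1272 0.1273] lateral [-16.4  17.5] mid 0.6
275 302 343 along [0.1412 0.1413] lateral [-16.   17.9] mid 0.9
290 302 342 along [0.156  0.1561] lateral [-16.5  17.5] mid 0.5
```

Call:
drive_tool --plan '[{"offset": [0, -0.5, 25], "rot": [0, 0, 0], "grip": 1}, {"offset": [0, 0, 25], "rot": [0, 0, 0], "grip": 1}, {"offset": [0, 0, 20], "rot": [0, 0, 0], "grip": 1}, {"offset": [0, 0, 15], "rot": [0, 0, 0], "grip": 1}, {"offset": [0, 0, 15], "rot": [0, 0, 0], "grip": 1}]'

```text
time_s: 2.15
tcp_pos: [0.4798, 0.3093, 0.2324]
orientation: [[-0.061, 0.998, 0.033], [0.865, 0.069, -0.498], [-0.499, -0.002, -0.867]]
ft_force: [1.1, 0.4, -0.3]
width: 0.0851
grip_force: 0.0
```

Call:
drive_tool --plan '[{"grip": 0.55}, {"grip": 0.5}, {"grip": 0.46}, {"grip": 0.42}, {"grip": 0.3}]' --force 50

```text
invalid input
```

Call:
drive_tool --plan '[{"grip": 0.3}, {"grip": 0.3}, {"grip": 0.3}]' --force 50

```text
invalid input
```

Call:
drive_tool --plan '[{"offset": [0, 0, 0], "rot": [0, 0, 0], "grip": 0.55}, {"offset": [0, 0, 0], "rot": [0, 0, 0], "grip": 0.5}, {"offset": [0, 0, 0], "rot": [0, 0, 0], "grip": 0.45}, {"offset": [0, 0, 0], "rot": [0, 0, 0], "grip": 0.4}, {"offset": [0, 0, 0], "rot": [0, 0, 0], "grip": 0.3}]' --force 50

```text
time_s: 2.65
tcp_pos: [0.4804, 0.3104, 0.2346]
orientation: [[-0.059, 0.998, 0.036], [0.865, 0.07, -0.496], [-0.497, 0.002, -0.867]]
ft_force: [1.8, 2.4, 4.0]
width: 0.0334
grip_force: 50.7
```

Call:
drive_tool --plan '[{"offset": [0, 0, 0], "rot": [0, 0, 0], "grip": 0.3}, {"offset": [0, 0, 0], "rot": [0, 0, 0], "grip": 0.3}, {"offset": [0, 0, 0], "rot": [0, 0, 0], "grip": 0.3}]' --force 50

```text
time_s: 2.95
tcp_pos: [0.4804, 0.3104, 0.2347]
orientation: [[-0.059, 0.998, 0.036], [0.866, 0.069, -0.496], [-0.497, 0.002, -0.868]]
ft_force: [1.1, 2.7, 6.8]
width: 0.0334
grip_force: 51.0
```

Call:
drive_tool --plan '[{"offset": [0, 0, -6], "rot": [0, 0, 0], "grip": 0.3}, {"offset": [0, 0, -12], "rot": [0, 0, 0], "grip": 0.3}, {"offset": [0, 0, -20], "rot": [0, 0, 0], "grip": 0.3}, {"offset": [0, 0, -20], "rot": [0, 0, 0], "grip": 0.3}, {"offset": [0, 0, -20], "rot": [0, 0, 0], "grip": 0.3}]'

```text
time_s: 3.45
tcp_pos: [0.4771, 0.3491, 0.302]
orientation: [[-0.06, 0.998, 0.033], [0.865, 0.069, -0.497], [-0.499, -0.002, -0.867]]
ft_force: [-0.4, 0.2, -2.2]
width: 0.0331
grip_force: 50.1
```

```bash
cat >> h.py <<'E'
BACK=.164; P0=np.array([.4804,.3104,.2347]); R0=frame(30,4.)[0]
DX=np.array([np.cos(np.radians(DYAW)),np.sin(np.radians(DYAW)),0]); DY=np.array([-DX[1],DX[0],0])
def pour(i,pitch,y=.025,z=.075): # TCP with the mouth over hollow i (0..2)
    return tcp(DISH+DX*.066*(i-1)+DY*y+[0,0,z],.175,pitch,DYAW,BACK)
E
python3 - <<'E'
from h import *
s=sense(); print(s["tcp_pos"],s["joints"].round(2),s["ft_force"],s["width"])
G=rows(*pour(0,15,.03,.12),20)
for pt in (0,-20,-30,-40): print(pt,pour(0,pt)[1].round(3))
# path check: mouth & base along constant twist
S=T(s["orientation"],s["tcp_pos"]); M=np.real(fmp(np.linalg.inv(S)@G,1/20)); X=S.copy()
for k in range(21):
    if k%4==0:
        n=-X[:3,2]; ax=-X[:3,0] if X[:3,0]@[0,-1,0]<0 else X[:3,0]; c=X[:3,3]-n*BACK; print(k,"base",(c-ax*.085).round(3),"mouth",(c+ax*.09).round(3))
    X=X@M
E
```

```text
[0.47710708 0.34914281 0.30197792] [ 0.71  0.43  0.09  1.56 -0.41  2.29] [-0.44143196  0.24959335 -2.20424009] 0.03311584273993808
20 rows offset [-15.3  -4.3   9. ] rot [-0.1   0.74 -0.24]
0 [ 0.437 -0.054  0.239]
-20 [ 0.447 -0.115  0.26 ]
-30 [ 0.452 -0.147  0.262]
-40 [ 0.457 -0.179  0.258]
0 base [0.477 0.341 0.117] mouth [0.488 0.19  0.205]
4 base [0.465 0.278 0.115] mouth [0.478 0.123 0.194]
8 base [0.453 0.216 0.11 ] mouth [0.47  0.057 0.181]
12 base [0.442 0.153 0.101] mouth [ 0.462 -0.009  0.164]
16 base [0.432 0.091 0.09 ] mouth [ 0.456 -0.074  0.144]
20 base [0.424 0.029 0.075] mouth [ 0.451 -0.138  0.12 ]
```

Call:
drive_tool --plan '[{"offset": [-8, 0, -14], "rot": [0, 0, 0], "grip": 0.3}, {"offset": [-10, 0, -17.3], "rot": [0, 0, 0], "grip": 0.3}, {"offset": [-10, 0, -17.3], "rot": [0, 0, 0], "grip": 0.3}, {"offset": [-8, 0, -14], "rot": [0, 0, 0], "grip": 0.3}]'

```text
time_s: 3.85
tcp_pos: [0.4772, 0.3489, 0.3747]
orientation: [[-0.06, 0.998, 0.034], [0.865, 0.069, -0.497], [-0.498, -0.001, -0.867]]
ft_force: [0.1, 0.4, -2.7]
width: 0.0331
grip_force: 50.1
```

```bash
python3 - <<'E'
from h import *
s=sense(); G=rows(*pour(0,15,.03,.15),20)
rows(*pour(0,-10),10,G)
S=T(s["orientation"],s["tcp_pos"]); M=np.real(fmp(np.linalg.inv(S)@G,1/20)); X=S.copy()
for k in range(21):
    if k%4==0:
        n=-X[:3,2]; ax=-X[:3,0] if X[:3,0]@[0,-1,0]<0 else X[:3,0]; c=X[:3,3]-n*BACK; print(k,"base",(c-ax*.085).round(3),"mouth",(c+ax*.09).round(3))
    X=X@M
E
```

```text
20 rows offset [-14.5  -4.3  11. ] rot [-0.1   0.74 -0.24]
10 rows offset [-7.2  0.   3.8] rot [0.  2.5 0. ]
0 base [0.478 0.341 0.19 ] mouth [0.488 0.19  0.277]
4 base [0.465 0.277 0.179] mouth [0.479 0.122 0.259]
8 base [0.453 0.214 0.166] mouth [0.47  0.055 0.236]
12 base [0.442 0.152 0.148] mouth [ 0.463 -0.011  0.211]
16 base [0.433 0.09  0.128] mouth [ 0.456 -0.075  0.182]
20 base [0.424 0.029 0.105] mouth [ 0.451 -0.138  0.15 ]
```

Call:
drive_tool --plan '[{"offset": [-14.5, -4.3, 11], "rot": [-0.1, 0.74, -0.24], "grip": 0.3}, {"offset": [-14.5, -4.3, 11], "rot": [-0.1, 0.74, -0.24], "grip": 0.3}, {"offset": [-14.5, -4.3, 11], "rot": [-0.1, 0.74, -0.24], "grip": 0.3}, {"offset": [-14.5, -4.3, 11], "rot": [-0.1, 0.74, -0.24], "grip": 0.3}, {"offset": [-14.5, -4.3, 11], "rot": [-0.1, 0.74, -0.24], "grip": 0.3}]'

```text
time_s: 4.35
tcp_pos: [0.4626, 0.2568, 0.3597]
orientation: [[-0.084, 0.996, 0.037], [0.894, 0.092, -0.439], [-0.441, -0.004, -0.898]]
ft_force: [0.6, 0.0, -2.4]
width: 0.0329
grip_force: 50.1
```

Call:
drive_tool --plan '[{"offset": [-14.5, -4.3, 11], "rot": [-0.1, 0.74, -0.24], "grip": 0.3}, {"offset": [-14.5, -4.3, 11], "rot": [-0.1, 0.74, -0.24], "grip": 0.3}, {"offset": [-14.5, -4.3, 11], "rot": [-0.1, 0.74, -0.24], "grip": 0.3}, {"offset": [-14.5, -4.3, 11], "rot": [-0.1, 0.74, -0.24], "grip": 0.3}, {"offset": [-14.5, -4.3, 11], "rot": [-0.1, 0.74, -0.24], "grip": 0.3}]'

```text
time_s: 4.85
tcp_pos: [0.45, 0.1662, 0.3401]
orientation: [[-0.107, 0.993, 0.04], [0.918, 0.114, -0.38], [-0.382, -0.004, -0.924]]
ft_force: [-0.4, -0.3, -1.7]
width: 0.033
grip_force: 50.1
```

Call:
drive_tool --plan '[{"offset": [-14.5, -4.3, 11], "rot": [-0.1, 0.74, -0.24], "grip": 0.3}, {"offset": [-14.5, -4.3, 11], "rot": [-0.1, 0.74, -0.24], "grip": 0.3}, {"offset": [-14.5, -4.3, 11], "rot": [-0.1, 0.74, -0.24], "grip": 0.3}, {"offset": [-14.5, -4.3, 11], "rot": [-0.1, 0.74, -0.24], "grip": 0.3}, {"offset": [-14.5, -4.3, 11], "rot": [-0.1, 0.74, -0.24], "grip": 0.3}]'

```text
time_s: 5.35
tcp_pos: [0.4393, 0.0768, 0.3148]
orientation: [[-0.131, 0.991, 0.041], [0.938, 0.137, -0.319], [-0.321, -0.004, -0.947]]
ft_force: [0.4, 0.1, -1.9]
width: 0.0333
grip_force: 50.1
```

Call:
drive_tool --plan '[{"offset": [-14.5, -4.3, 11], "rot": [-0.1, 0.74, -0.24], "grip": 0.3}, {"offset": [-14.5, -4.3, 11], "rot": [-0.1, 0.74, -0.24], "grip": 0.3}, {"offset": [-14.5, -4.3, 11], "rot": [-0.1, 0.74, -0.24], "grip": 0.3}, {"offset": [-11, -3.3, 8], "rot": [-0.1, 0.74, -0.24], "grip": 0.3}, {"offset": [-6, -1.8, 4.5], "rot": [0, 0.37, -0.12], "grip": 0.3}]'

```text
time_s: 5.85
tcp_pos: [0.4316, 0.0034, 0.2895]
orientation: [[-0.151, 0.988, 0.039], [0.952, 0.156, -0.263], [-0.266, -0.003, -0.964]]
ft_force: [0.2, 0.9, -3.2]
width: 0.0334
grip_force: 50.1
```

```bash
python3 - <<'E'
from h import *
s=sense(); print(s["joints"].round(2),s["time_s"])
c=camera("wrist"); np.savez("w2.npz",**c); w=c["color"][:,:,::-1]
t=camera("scene"); cv2.imwrite("pics/v2.png",np.hstack([w[60:400,160:480],cv2.resize(t["color"][150:320,190:390,::-1],(400,340),interpolation=cv2.INTER_CUBIC)]))
rows(*pour(0,-10),10); print(pour(0,-10)[1])
E
```

```text
[ 0.08 -0.03 -0.47  1.12 -0.27  1.49] 5.85
10 rows offset [-8.5 -0.4  4.4] rot [-0.02  2.54 -0.02]
[ 0.44186283 -0.08335581  0.25213681]
```

View pics/v2.png

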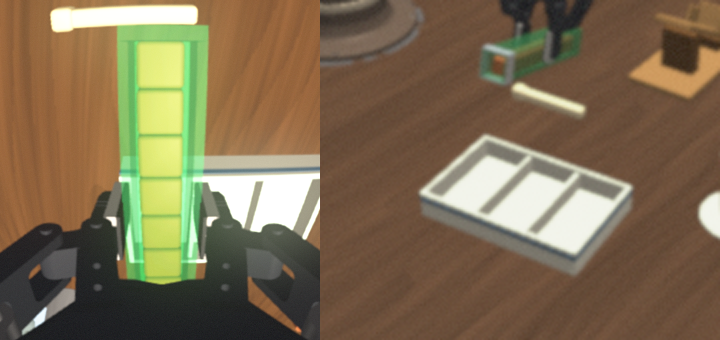

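The wrist crop shows all the lumps in file from the base. The scene crop shows the shaker held level over the table beside the dish, with nothing disturbed. Next I bring the mouth over hollow 0.

Call:
drive_tool --plan '[{"offset": [-8.5, -0.4, 4.4], "rot": [0, 2.54, 0], "grip": 0.3}, {"offset": [-8.5, -0.4, 4.4], "rot": [0, 2.54, 0], "grip": 0.3}, {"offset": [-8.5, -0.4, 4.4], "rot": [0, 2.54, 0], "grip": 0.3}, {"offset": [-8.5, -0.4, 4.4], "rot": [0, 2.54, 0], "grip": 0.3}, {"offset": [-8.5, -0.4, 4.4], "rot": [0, 2.54, 0], "grip": 0.3}]'

```text
time_s: 6.45
tcp_pos: [0.4377, -0.0411, 0.276]
orientation: [[-0.157, 0.988, 0.006], [0.987, 0.157, -0.046], [-0.046, -0.001, -0.999]]
ft_force: [-0.6, 0.3, -3.2]
width: 0.0327
grip_force: 50.0
```

Call:
drive_tool --plan '[{"offset": [-8.5, -0.4, 4.4], "rot": [0, 2.54, 0], "grip": 0.3}, {"offset": [-8.5, -0.4, 4.4], "rot": [0, 2.54, 0], "grip": 0.3}, {"offset": [-8.5, -0.4, 4.4], "rot": [0, 2.54, 0], "grip": 0.3}, {"offset": [-8.5, -0.4, 4.4], "rot": [0, 2.54, 0], "grip": 0.3}, {"offset": [-8.5, -0.4, 4.4], "rot": [0, 2.54, 0], "grip": 0.3}]'

```text
time_s: 6.95
tcp_pos: [0.4423, -0.0825, 0.2522]
orientation: [[-0.154, 0.988, -0.029], [0.973, 0.157, 0.171], [0.174, -0.002, -0.985]]
ft_force: [-0.2, 0.9, -2.9]
width: 0.0334
grip_force: 50.1
```

```bash
cat >> h.py <<'E'
def look(tag):
    s=sense(); c=camera("wrist"); t=camera("scene"); w=c["color"][:,:,::-1]
    cv2.imwrite(f"pics/{tag}.png",np.hstack([w[60:400,160:480],cv2.resize(t["color"][200:300,220:360,::-1],(476,340),interpolation=cv2.INTER_CUBIC)]))
    hs=cv2.cvtColor(c["color"],cv2.COLOR_RGB2HSV); print("t",s["time_s"],s["tcp_pos"].round(4),"Fz",s["ft_force"].round(2))
    col=hs[60:350,316:328].mean(1); H,S=col[:,0],col[:,1]
    print("hue profile rows60..",H[::8].round().astype(int).tolist())
    th=cv2.cvtColor(t["color"],cv2.COLOR_RGB2HSV)[215:290,235:355]; m=(th[...,1]>70)&(th[...,2]>50)
    for i in range(3):  # brown pixels within each hollow (floor polygon)
        q=np.zeros((400,640),np.uint8); cs=[DISH+DX*(.066*(i-1)+a)+DY*b+[0,0,.015] for a,b in((-.026,-.056),(.026,-.056),(.026,.056),(-.026,.056))]
        P=np.array([t["R"]@X+t["t"] for X in cs]); uv=np.c_[P[:,0]/P[:,2]*t["fx"]+t["cx"],P[:,1]/P[:,2]*t["fy"]+t["cy"]]
        cv2.fillPoly(q,[np.round(uv).astype(np.int32)],1); h2=cv2.cvtColor(t["color"],cv2.COLOR_RGB2HSV); print("hollow",i,"brown px",int((q.astype(bool)&(h2[...,1]>70)).sum()),"of",q.sum())
E
python3 - <<'E'
from h import *
look("v3"); G=rows(*pour(0,-10),1); A=rows(*pour(0,-22),2,G); rows(*pour(0,-5),3,A); rows(*pour(0,-28),3,G)
E
```

```text
t 6.95 [ 0.4423 -0.0825  0.2522] Fz [-0.17  0.9  -2.89]
hue profile rows60.. [14, 14, 14, 36, 50, 49, 32, 32, 32, 32, 33, 43, 33, 32, 32, 33, 33, 38, 33, 33, 34, 34, 40, 33, 33, 34, 33, 38, 34, 34, 34, 41, 34, 34, 34, 35, 60]
hollow 0 brown px 0 of 697
hollow 1 brown px 0 of 741
hollow 2 brown px 0 of 808
1 rows offset [-0.2 -0.3 -0.7] rot [-0.17  0.04 -0.19]
2 rows offset [-17.6   0.   -8.5] rot [-0.  6.  0.]
3 rows offset [15.8  0.   9.7] rot [ 0.   -5.67 -0.  ]
3 rows offset [-17.6   0.   -8.5] rot [-0.  6.  0.]
```

View pics/v3.png

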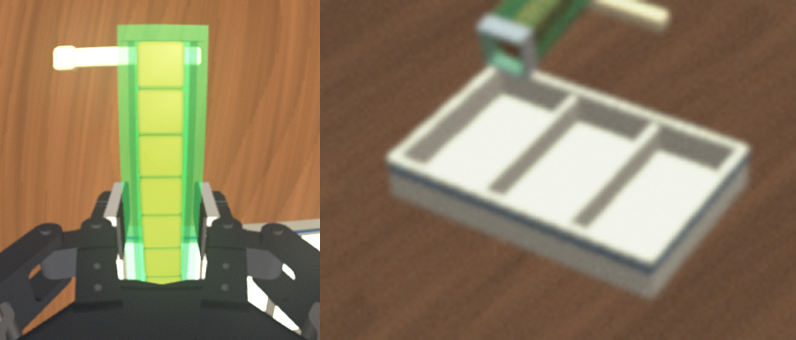

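The lumps are all still in place (last lump's edge at crop row 42). The mouth shows at crop (508,50), near the robot-side hollow. I check this against the projection before tilting.

```bash
python3 - <<'E'
from h import *
s=sense();R=s["orientation"];m=s["tcp_pos"]+R[:,2]*BACK-R[:,0]*.09; 
c=dict(np.load("scene0.npz"))
def pr(X): p=c["R"]@X+c["t"]; return np.array([((p[0]/p[2]*c["fx"]+c["cx"])-220)*3.4+320,((p[1]/p[2]*c["fy"]+c["cy"])-200)*3.4]).round()
print("mouth",m,pr(m)); 
for a,b in((-1,-1),(1,-1),(1,1),(-1,1)): print(pr(DISH+DX*.102*a+DY*.065*b+[0,0,.032]))
print((m-DISH)@DX,(m-DISH)@DY)
E
```

```text
mouth [ 0.45086796 -0.14260841  0.07438279] [500.  55.]
[383. 159.]
[646. 262.]
[743. 148.]
[494.  61.]
-0.06647949189366699 0.025223319317617007
```

Call:
drive_tool --plan '[{"offset": [-17.6, 0, -8.5], "rot": [0, 6, 0], "grip": 0.3}, {"offset": [-17.6, 0, -8.5], "rot": [0, 6, 0], "grip": 0.3}, {"offset": [0, 0, 0], "rot": [0, 0, 0], "grip": 0.3}, {"offset": [0, 0, 0], "rot": [0, 0, 0], "grip": 0.3}]'

```text
time_s: 7.45
tcp_pos: [0.4482, -0.1202, 0.2606]
orientation: [[-0.144, 0.988, -0.06], [0.917, 0.156, 0.367], [0.371, -0.002, -0.928]]
ft_force: [0.1, -0.2, -2.4]
width: 0.033
grip_force: 50.3
```

```bash
python3 - <<'E'
from h import *
look("v4"); A=rows(*pour(0,-22),1); A=rows(*pour(0,-28),2,A); rows(*pour(0,-10),3,A)
E
```

```text
t 7.45 [ 0.4482 -0.1202  0.2606] Fz [ 0.13 -0.21 -2.39]
hue profile rows60.. [14, 13, 14, 32, 50, 55, 62, 33, 33, 33, 33, 33, 38, 33, 33, 34, 34, 34, 37, 34, 34, 34, 34, 34, 33, 34, 34, 34, 40, 34, 34, 35, 39, 34, 34, 35, 62]
hollow 0 brown px 0 of 697
hollow 1 brown px 0 of 741
hollow 2 brown px 0 of 808
1 rows offset [-1.4 -0.1 -0.7] rot [-0.07  0.16 -0.08]
2 rows offset [-8.7  0.  -4.5] rot [-0.  3. -0.]
3 rows offset [16.6 -0.  10.3] rot [ 0. -6.  0.]
```

Call:
drive_tool --plan '[{"offset": [-1.5, 0, -0.7], "rot": [0, 0.5, 0], "grip": 0.3}, {"offset": [0, 0, 0], "rot": [0, 0, 0], "grip": 0.3}, {"offset": [0, 0, 0], "rot": [0, 0, 0], "grip": 0.3}]'

```text
time_s: 7.85
tcp_pos: [0.4479, -0.1215, 0.2608]
orientation: [[-0.145, 0.988, -0.061], [0.913, 0.157, 0.376], [0.381, -0.001, -0.924]]
ft_force: [0.1, 0.1, -3.0]
width: 0.033
grip_force: 50.4
```

```bash
cat >> h.py <<'E'
def last():  # wrist row of the rear edge of the file (dark line base gap -> lump), finer
    c=camera("wrist"); hs=cv2.cvtColor(c["color"],cv2.COLOR_RGB2HSV)[70:300,317:326,0].mean(1)
    r=np.arange(70,300); g=hs>36; k=np.where(hs[20:]<36)[0]; print("t",sense()["time_s"],"first lump row",r[20+k[0]] if len(k) else None,"dividers",[int(x) for x in r if x>100 and hs[x-70]>36][:60]); return hs
E
python3 - <<'E'
from h import *
last(); s=sense(); R=s["orientation"]; print("pitch",-np.degrees(np.arcsin(R[2,0])),s["ft_force"])
E
```

```text
t 7.9 first lump row 113 dividers [101, 102, 103, 104, 105, 106, 107, 108, 109, 110, 111, 112, 156, 157, 158, 159, 160, 161, 162, 204, 205, 206, 207, 246, 247, 248, 249, 283, 284, 285]
pitch -22.423955901908784 [-0.79434957 -0.01027504 -3.99282968]
```

Call:
drive_tool --plan '[{"offset": [-6, 0, -3], "rot": [0, 2, 0], "grip": 0.3}, {"offset": [0, 0, 0], "rot": [0, 0, 0], "grip": 0.3}]'

```text
time_s: 8.1
tcp_pos: [0.4493, -0.1292, 0.2611]
orientation: [[-0.141, 0.988, -0.066], [0.899, 0.156, 0.41], [0.415, -0.002, -0.91]]
ft_force: [-0.7, -1.0, -2.9]
width: 0.033
grip_force: 50.4
```

```bash
python3 - <<'E'
from h import *
last(); look("v5")
E
```

```text
t 8.15 first lump row 116 dividers [101, 102, 103, 104, 105, 106, 107, 108, 109, 110, 111, 112, 113, 114, 115, 159, 160, 161, 162, 163, 164, 165, 208, 209, 210, 249, 250, 251, 285, 286, 287]
t 8.15 [ 0.4493 -0.1291  0.261 ] Fz [-0.21 -0.24 -3.26]
hue profile rows60.. [14, 14, 14, 29, 50, 55, 62, 36, 33, 33, 33, 34, 34, 40, 33, 34, 34, 34, 34, 33, 34, 34, 34, 35, 35, 34, 34, 34, 34, 34, 34, 35, 35, 34, 35, 35, 61]
hollow 0 brown px 0 of 697
hollow 1 brown px 0 of 741
hollow 2 brown px 0 of 808
```

Call:
drive_tool --plan '[{"offset": [-10, 0, -5], "rot": [0, 3.5, 0], "grip": 0.3}, {"offset": [0, 0, 0], "rot": [0, 0, 0], "grip": 0.3}, {"offset": [10, 0, 5.5], "rot": [0, -3.5, 0], "grip": 0.3}]'

```text
time_s: 8.55
tcp_pos: [0.4495, -0.1295, 0.2606]
orientation: [[-0.138, 0.988, -0.066], [0.9, 0.153, 0.407], [0.412, -0.003, -0.911]]
ft_force: [0.3, -0.1, -2.7]
width: 0.0337
grip_force: 50.3
```

```bash
python3 - <<'E'
from h import *
last(); look("v6")
E
```

```text
t 8.6 first lump row 137 dividers [101, 102, 103, 104, 105, 106, 107, 108, 109, 110, 111, 112, 113, 114, 115, 116, 117, 118, 119, 120, 121, 122, 123, 124, 125, 126, 127, 128, 129, 130, 131, 132, 133, 134, 135, 136, 179, 180, 181, 182, 183, 224, 225, 226, 227, 264, 265, 266, 267, 268]
t 8.6 [ 0.449  -0.1276  0.2613] Fz [-1.43  3.21 -1.75]
hue profile rows60.. [14, 14, 14, 33, 51, 56, 62, 63, 63, 62, 32, 34, 34, 34, 33, 36, 33, 34, 34, 34, 34, 41, 34, 34, 34, 35, 42, 34, 34, 35, 35, 33, 34, 35, 36, 34, 58]
hollow 0 brown px 63 of 697
hollow 1 brown px 0 of 741
hollow 2 brown px 0 of 808
```

```bash
python3 - <<'E'
from h import *
look("v7"); s=sense();R=s["orientation"];m=s["tcp_pos"]+R[:,2]*BACK-R[:,0]*.09;print("mouth",m,(m-DISH)@DX,(m-DISH)@DY,"pitch",-np.degrees(np.arcsin(R[2,0])))
E
```

```text
t 8.7 [ 0.4488 -0.1277  0.2617] Fz [ 0.18  0.13 -3.42]
hue profile rows60.. [14, 14, 14, 30, 50, 55, 62, 62, 62, 63, 32, 34, 34, 34, 33, 36, 33, 34, 34, 34, 34, 41, 34, 34, 34, 34, 42, 34, 34, 34, 35, 33, 34, 35, 35, 34, 62]
hollow 0 brown px 67 of 697
hollow 1 brown px 0 of 741
hollow 2 brown px 0 of 808
mouth [ 0.4509421  -0.14199185  0.07508454] -0.06630877101530076 0.02582039556393166 pitch -24.46640941245226
```

View pics/v7.png

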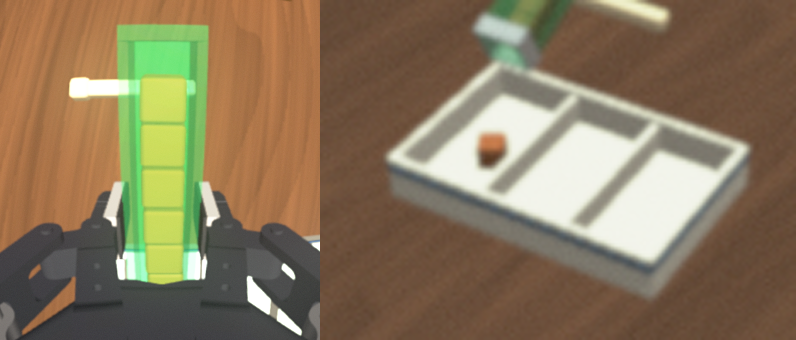

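One lump is out, in hollow 0 at crop (491,148), and the file's rear edge is at crop row 77. The rock works, so I repeat it.

Call:
drive_tool --plan '[{"offset": [-10, 0, -5], "rot": [0, 3.5, 0], "grip": 0.3}, {"offset": [0, 0, 0], "rot": [0, 0, 0], "grip": 0.3}, {"offset": [10, 0, 5.5], "rot": [0, -3.5, 0], "grip": 0.3}, {"offset": [0, 0, 0], "rot": [0, 0, 0], "grip": 0.3}]'

```text
time_s: 9.2
tcp_pos: [0.4489, -0.1275, 0.2618]
orientation: [[-0.143, 0.988, -0.065], [0.9, 0.157, 0.407], [0.413, -0.001, -0.911]]
ft_force: [-0.4, -0.5, -2.8]
width: 0.0334
grip_force: 50.3
```

```bash
cat >> h.py <<'E'
def short(tag):
    look(tag); s=sense();R=s["orientation"];m=s["tcp_pos"]+R[:,2]*BACK-R[:,0]*.09;print("mouth",m.round(4),"dish xy",((m-DISH)@DX).round(4),((m-DISH)@DY).round(4),"pitch",-np.degrees(np.arcsin(R[2,0])))
    last()
E
python3 - <<'E'
from h import *
short("v8")
E
```

```text
t 9.2 [ 0.4489 -0.1275  0.2618] Fz [-0.37 -0.48 -2.82]
hue profile rows60.. [14, 14, 14, 30, 51, 56, 62, 63, 63, 62, 62, 70, 41, 34, 34, 34, 34, 35, 40, 34, 34, 34, 34, 37, 32, 34, 34, 35, 37, 32, 34, 35, 35, 32, 34, 35, 62]
hollow 0 brown px 65 of 697
hollow 1 brown px 0 of 741
hollow 2 brown px 0 of 808
mouth [ 0.4509 -0.1417  0.0753] dish xy -0.0663 0.0261 pitch -24.469907751750224
t 9.35 first lump row 158 dividers [101, 102, 103, 104, 105, 106, 107, 108, 109, 110, 111, 112, 113, 114, 115, 116, 117, 118, 119, 120, 121, 122, 123, 124, 125, 126, 127, 128, 129, 130, 131, 132, 133, 134, 135, 136, 137, 138, 139, 140, 141, 142, 143, 144, 145, 146, 147, 148, 149, 150, 151, 152, 153, 154, 155, 156, 157, 199, 200, 201]
```

Call:
drive_tool --plan '[{"offset": [-10, 0, -5], "rot": [0, 3.5, 0], "grip": 0.3}, {"offset": [0, 0, 0], "rot": [0, 0, 0], "grip": 0.3}, {"offset": [10, 0, 5.5], "rot": [0, -3.5, 0], "grip": 0.3}, {"offset": [0, 0, 0], "rot": [0, 0, 0], "grip": 0.3}]'

```text
time_s: 9.75
tcp_pos: [0.4488, -0.1273, 0.2621]
orientation: [[-0.142, 0.988, -0.066], [0.9, 0.157, 0.408], [0.413, -0.001, -0.911]]
ft_force: [0.2, -0.6, -1.9]
width: 0.0331
grip_force: 50.4
```

```bash
python3 - <<'E'
from h import *
short("v9")
E
```

```text
t 9.75 [ 0.4488 -0.1273  0.2621] Fz [ 0.19 -0.59 -1.92]
hue profile rows60.. [14, 14, 14, 30, 51, 56, 62, 63, 63, 63, 64, 70, 65, 62, 42, 33, 34, 34, 34, 34, 42, 33, 34, 34, 34, 35, 40, 34, 34, 35, 35, 34, 34, 35, 35, 34, 62]
hollow 0 brown px 133 of 697
hollow 1 brown px 0 of 741
hollow 2 brown px 0 of 808
mouth [ 0.4508 -0.1414  0.0756] dish xy -0.0663 0.0264 pitch -24.473771399232508
t 9.9 first lump row 178 dividers [101, 102, 103, 104, 105, 106, 107, 108, 109, 110, 111, 112, 113, 114, 115, 116, 117, 118, 119, 120, 121, 122, 123, 124, 125, 126, 127, 128, 129, 130, 131, 132, 133, 134, 135, 136, 137, 138, 139, 140, 141, 142, 143, 144, 145, 146, 147, 148, 149, 150, 151, 152, 153, 154, 155, 156, 157, 158, 159, 160]
```

Two are out. Each pair of rocks gives about one lump, so two more rocks should give the third.

Call:
drive_tool --plan '[{"offset": [-10, 0, -5], "rot": [0, 3.5, 0], "grip": 0.3}, {"offset": [0, 0, 0], "rot": [0, 0, 0], "grip": 0.3}, {"offset": [10, 0, 5.5], "rot": [0, -3.5, 0], "grip": 0.3}, {"offset": [0, 0, 0], "rot": [0, 0, 0], "grip": 0.3}]'

```text
time_s: 10.3
tcp_pos: [0.4488, -0.127, 0.2623]
orientation: [[-0.142, 0.988, -0.066], [0.9, 0.157, 0.407], [0.413, -0.001, -0.911]]
ft_force: [0.4, -0.0, -3.2]
width: 0.033
grip_force: 50.4
```

Call:
drive_tool --plan '[{"offset": [-10, 0, -5], "rot": [0, 3.5, 0], "grip": 0.3}, {"offset": [0, 0, 0], "rot": [0, 0, 0], "grip": 0.3}, {"offset": [10, 0, 5.5], "rot": [0, -3.5, 0], "grip": 0.3}, {"offset": [0, 0, 0], "rot": [0, 0, 0], "grip": 0.3}]'

```text
time_s: 10.7
tcp_pos: [0.4487, -0.1267, 0.2626]
orientation: [[-0.143, 0.988, -0.066], [0.9, 0.157, 0.408], [0.413, -0.001, -0.911]]
ft_force: [0.7, 0.2, -1.5]
width: 0.0329
grip_force: 50.4
```

```bash
python3 - <<'E'
from h import *
short("v10"); A=rows(*pour(0,-10,.026),3); B=rows(*pour(1,-10,.026),4,A); rows(*pour(1,-24.5,.026),4,B)
E
```

```text
t 10.7 [ 0.4487 -0.1267  0.2626] Fz [ 0.66  0.16 -1.5 ]
hue profile rows60.. [14, 14, 14, 30, 51, 56, 62, 63, 63, 63, 63, 69, 64, 63, 63, 63, 62, 62, 42, 41, 34, 34, 34, 34, 38, 40, 33, 34, 34, 35, 41, 33, 34, 35, 34, 34, 62]
hollow 0 brown px 203 of 697
hollow 1 brown px 0 of 741
hollow 2 brown px 0 of 808
mouth [ 0.4508 -0.1409  0.0761] dish xy -0.0663 0.0269 pitch -24.47589300164393
t 10.85 first lump row 215 dividers [101, 102, 103, 104, 105, 106, 107, 108, 109, 110, 111, 112, 113, 114, 115, 116, 117, 118, 119, 120, 121, 122, 123, 124, 125, 126, 127, 128, 129, 130, 131, 132, 133, 134, 135, 136, 137, 138, 139, 140, 141, 142, 143, 144, 145, 146, 147, 148, 149, 150, 151, 152, 153, 154, 155, 156, 157, 158, 159, 160]
3 rows offset [13.1  0.   8.4] rot [-0.02 -4.83 -0.03]
4 rows offset [-0.  16.5  0. ] rot [ 0. -0.  0.]
4 rows offset [-10.5   0.   -5.4] rot [-0.    3.63  0.  ]
```

Call:
drive_tool --plan '[{"offset": [13.1, 0, 8.4], "rot": [0, -4.83, 0], "grip": 0.3}, {"offset": [13.1, 0, 8.4], "rot": [0, -4.83, 0], "grip": 0.3}, {"offset": [13.1, 0, 8.4], "rot": [0, -4.83, 0], "grip": 0.3}, {"offset": [0, 8, 0], "rot": [0, 0, 0], "grip": 0.3}, {"offset": [0, 16, 0], "rot": [0, 0, 0], "grip": 0.3}]'

```text
time_s: 11.35
tcp_pos: [0.4656, -0.0786, 0.2522]
orientation: [[-0.154, 0.988, -0.029], [0.972, 0.157, 0.172], [0.175, -0.002, -0.985]]
ft_force: [0.2, -0.7, -2.6]
width: 0.0331
grip_force: 50.4
```

Call:
drive_tool --plan '[{"offset": [0, 16, 0], "rot": [0, 0, 0], "grip": 0.3}, {"offset": [0, 16, 0], "rot": [0, 0, 0], "grip": 0.3}, {"offset": [0, 10, 0], "rot": [0, 0, 0], "grip": 0.3}, {"offset": [0, 0, 0], "rot": [0, 0, 0], "grip": 0.3}]'

```text
time_s: 11.75
tcp_pos: [0.5089, -0.0727, 0.2514]
orientation: [[-0.154, 0.988, -0.029], [0.973, 0.156, 0.171], [0.174, -0.001, -0.985]]
ft_force: [-0.4, -0.6, -2.9]
width: 0.0334
grip_force: 50.5
```

Call:
drive_tool --plan '[{"offset": [-10.5, 0, -5.4], "rot": [0, 3.63, 0], "grip": 0.3}, {"offset": [-10.5, 0, -5.4], "rot": [0, 3.63, 0], "grip": 0.3}, {"offset": [-10.5, 0, -5.4], "rot": [0, 3.63, 0], "grip": 0.3}, {"offset": [-10.5, 0, -5.4], "rot": [0, 3.63, 0], "grip": 0.3}, {"offset": [0, 0, 0], "rot": [0, 0, 0], "grip": 0.3}]'

```text
time_s: 12.25
tcp_pos: [0.5144, -0.1196, 0.2609]
orientation: [[-0.139, 0.988, -0.066], [0.899, 0.154, 0.41], [0.415, -0.003, -0.91]]
ft_force: [0.1, 0.1, -2.4]
width: 0.0332
grip_force: 50.5
```

```bash
sed -i 's/,"dividers".*\[:60\])/)/' h.py; python3 - <<'E'
from h import *
short("v11")
E
```

```text
t 12.25 [ 0.5144 -0.1196  0.2609] Fz [ 0.12  0.14 -2.45]
hue profile rows60.. [13, 14, 14, 28, 50, 55, 62, 63, 63, 63, 62, 63, 63, 63, 64, 63, 63, 63, 63, 40, 33, 34, 34, 35, 34, 41, 40, 34, 34, 35, 34, 41, 33, 35, 35, 38, 64]
hollow 0 brown px 201 of 697
hollow 1 brown px 0 of 741
hollow 2 brown px 0 of 808
mouth [ 0.5159 -0.1323  0.0745] dish xy -0.0006 0.0251 pitch -24.42702394213564
t 12.4 first lump row 219
```

View pics/v11.png

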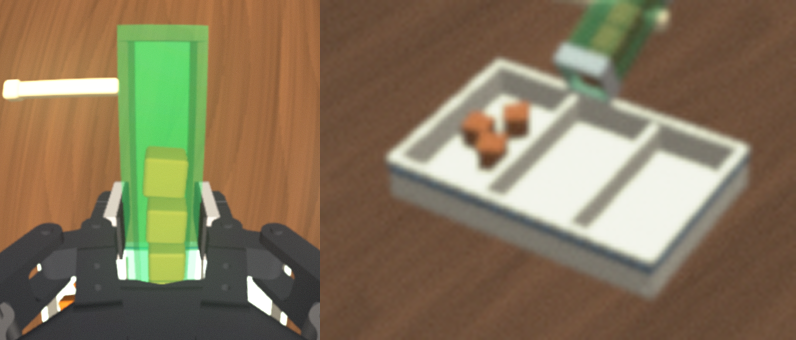

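Three lumps lie in hollow 0 (crop ~(490,130)). The mouth is now over hollow 1 at (588,70), and the file's rear edge is at crop row 150. I continue with the same rocks.

Call:
drive_tool --plan '[{"offset": [-10, 0, -5], "rot": [0, 3.5, 0], "grip": 0.3}, {"offset": [0, 0, 0], "rot": [0, 0, 0], "grip": 0.3}, {"offset": [10, 0, 5.5], "rot": [0, -3.5, 0], "grip": 0.3}, {"offset": [0, 0, 0], "rot": [0, 0, 0], "grip": 0.3}]'

```text
time_s: 12.8
tcp_pos: [0.5138, -0.1162, 0.2621]
orientation: [[-0.144, 0.987, -0.065], [0.9, 0.158, 0.407], [0.412, -0.0, -0.911]]
ft_force: [-0.1, -0.1, -2.4]
width: 0.033
grip_force: 50.5
```

```bash
python3 - <<'E'
from h import *
short("v12")
E
```

```text
t 12.8 [ 0.5138 -0.1162  0.2621] Fz [-0.15 -0.06 -2.41]
hue profile rows60.. [13, 14, 14, 28, 50, 55, 62, 63, 63, 63, 63, 63, 63, 63, 64, 63, 63, 63, 63, 63, 63, 42, 41, 34, 34, 35, 35, 42, 41, 33, 34, 35, 35, 41, 34, 34, 62]
hollow 0 brown px 202 of 697
hollow 1 brown px 65 of 741
hollow 2 brown px 0 of 808
mouth [ 0.516  -0.1306  0.0756] dish xy -0.0003 0.0268 pitch -24.469949124623533
t 12.95 first lump row 240
```

Call:
drive_tool --plan '[{"offset": [-10, 0, -5], "rot": [0, 3.5, 0], "grip": 0.3}, {"offset": [0, 0, 0], "rot": [0, 0, 0], "grip": 0.3}, {"offset": [10, 0, 5.5], "rot": [0, -3.5, 0], "grip": 0.3}, {"offset": [0, 0, 0], "rot": [0, 0, 0], "grip": 0.3}]'

```text
time_s: 13.35
tcp_pos: [0.514, -0.1166, 0.2621]
orientation: [[-0.143, 0.988, -0.066], [0.899, 0.157, 0.408], [0.413, -0.001, -0.911]]
ft_force: [-0.5, -0.6, -2.6]
width: 0.0331
grip_force: 50.5
```

```bash
python3 - <<'E'
from h import *
short("v13")
E
```

```text
t 13.35 [ 0.514  -0.1166  0.2621] Fz [-0.49 -0.59 -2.6 ]
hue profile rows60.. [13, 13, 14, 29, 50, 55, 62, 63, 63, 63, 63, 63, 63, 63, 64, 63, 63, 63, 63, 63, 63, 63, 63, 61, 41, 39, 35, 35, 35, 34, 41, 38, 34, 35, 35, 41, 59]
hollow 0 brown px 201 of 697
hollow 1 brown px 75 of 741
hollow 2 brown px 0 of 808
mouth [ 0.5159 -0.1308  0.0755] dish xy -0.0004 0.0266 pitch -24.501229687764656
t 13.5 first lump row 262
```

Call:
drive_tool --plan '[{"offset": [-10, 0, -5], "rot": [0, 3.5, 0], "grip": 0.3}, {"offset": [0, 0, 0], "rot": [0, 0, 0], "grip": 0.3}, {"offset": [10, 0, 5.5], "rot": [0, -3.5, 0], "grip": 0.3}, {"offset": [0, 0, 0], "rot": [0, 0, 0], "grip": 0.3}]'

```text
time_s: 13.9
tcp_pos: [0.514, -0.1165, 0.2623]
orientation: [[-0.142, 0.988, -0.066], [0.899, 0.157, 0.408], [0.413, -0.001, -0.911]]
ft_force: [0.1, 0.2, -2.3]
width: 0.0334
grip_force: 50.5
```

```bash
python3 - <<'E'
from h import *
short("v14")
E
```

```text
t 13.9 [ 0.514  -0.1165  0.2623] Fz [ 0.09  0.23 -2.29]
hue profile rows60.. [13, 14, 14, 29, 50, 55, 62, 63, 63, 63, 63, 63, 63, 63, 64, 63, 63, 63, 63, 63, 63, 63, 63, 63, 63, 63, 42, 41, 34, 34, 35, 35, 41, 38, 34, 35, 62]
hollow 0 brown px 201 of 697
hollow 1 brown px 145 of 741
hollow 2 brown px 0 of 808
mouth [ 0.5159 -0.1306  0.0758] dish xy -0.0003 0.0268 pitch -24.506139166421978
t 14.05 first lump row 283
```

View pics/v14.png

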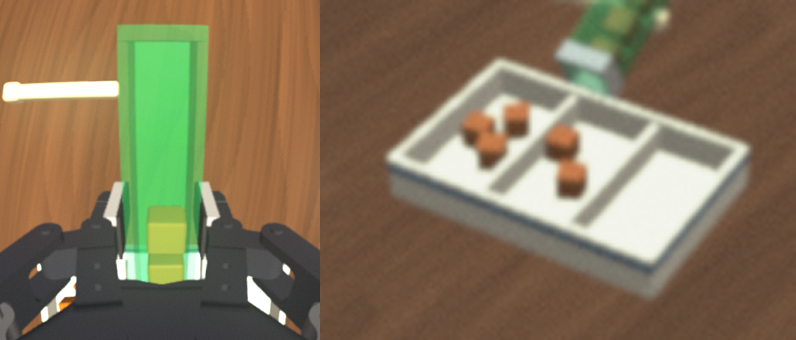

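Hollow 0 holds three lumps and hollow 1 holds two, at crop (562,141) and (571,178). Three remain for hollow 2.

Call:
drive_tool --plan '[{"offset": [13.1, 0, 8.4], "rot": [0, -4.83, 0], "grip": 0.3}, {"offset": [13.1, 0, 8.4], "rot": [0, -4.83, 0], "grip": 0.3}, {"offset": [13.1, 0, 8.4], "rot": [0, -4.83, 0], "grip": 0.3}, {"offset": [0, 8, 0], "rot": [0, 0, 0], "grip": 0.3}, {"offset": [0, 16, 0], "rot": [0, 0, 0], "grip": 0.3}]'

```text
time_s: 14.55
tcp_pos: [0.5304, -0.0682, 0.2519]
orientation: [[-0.154, 0.988, -0.03], [0.972, 0.157, 0.173], [0.175, -0.002, -0.984]]
ft_force: [0.2, -0.4, -2.0]
width: 0.0332
grip_force: 50.6
```

Call:
drive_tool --plan '[{"offset": [0, 16, 0], "rot": [0, 0, 0], "grip": 0.3}, {"offset": [0, 16, 0], "rot": [0, 0, 0], "grip": 0.3}, {"offset": [0, 10, 0], "rot": [0, 0, 0], "grip": 0.3}, {"offset": [0, 0, 0], "rot": [0, 0, 0], "grip": 0.3}]'

```text
time_s: 14.95
tcp_pos: [0.5735, -0.0623, 0.2512]
orientation: [[-0.154, 0.988, -0.029], [0.973, 0.156, 0.172], [0.174, -0.002, -0.985]]
ft_force: [-0.2, 0.1, -2.3]
width: 0.0329
grip_force: 50.5
```

Call:
drive_tool --plan '[{"offset": [-10.5, 0, -5.4], "rot": [0, 3.63, 0], "grip": 0.3}, {"offset": [-10.5, 0, -5.4], "rot": [0, 3.63, 0], "grip": 0.3}, {"offset": [-10.5, 0, -5.4], "rot": [0, 3.63, 0], "grip": 0.3}, {"offset": [-10.5, 0, -5.4], "rot": [0, 3.63, 0], "grip": 0.3}, {"offset": [0, 0, 0], "rot": [0, 0, 0], "grip": 0.3}]'

```text
time_s: 15.45
tcp_pos: [0.5792, -0.1094, 0.2607]
orientation: [[-0.139, 0.988, -0.067], [0.899, 0.154, 0.41], [0.416, -0.003, -0.91]]
ft_force: [-0.4, -0.1, -2.2]
width: 0.0332
grip_force: 50.6
```

```bash
python3 - <<'E'
from h import *
short("v15")
E
```

```text
t 15.45 [ 0.5792 -0.1094  0.2607] Fz [-0.36 -0.07 -2.16]
hue profile rows60.. [13, 14, 14, 29, 50, 55, 62, 63, 63, 63, 63, 63, 63, 63, 64, 63, 63, 63, 63, 63, 63, 63, 63, 63, 63, 63, 62, 42, 41, 35, 34, 35, 35, 41, 40, 34, 64]
hollow 0 brown px 203 of 697
hollow 1 brown px 142 of 741
hollow 2 brown px 0 of 808
mouth [ 0.5809 -0.1219  0.0743] dish xy 0.0652 0.0251 pitch -24.457508584805044
t 15.6 first lump row 292
```

Next, several rocks over hollow 2.

Call:
drive_tool --plan '[{"offset": [-10, 0, -5], "rot": [0, 3.5, 0], "grip": 0.3}, {"offset": [0, 0, 0], "rot": [0, 0, 0], "grip": 0.3}, {"offset": [10, 0, 5.5], "rot": [0, -3.5, 0], "grip": 0.3}, {"offset": [0, 0, 0], "rot": [0, 0, 0], "grip": 0.3}]'

```text
time_s: 16.0
tcp_pos: [0.5791, -0.1057, 0.2619]
orientation: [[-0.144, 0.987, -0.066], [0.899, 0.158, 0.408], [0.413, -0.0, -0.911]]
ft_force: [-0.2, -0.2, -3.0]
width: 0.0332
grip_force: 50.6
```

Call:
drive_tool --plan '[{"offset": [-10, 0, -5], "rot": [0, 3.5, 0], "grip": 0.3}, {"offset": [0, 0, 0], "rot": [0, 0, 0], "grip": 0.3}, {"offset": [10, 0, 5.5], "rot": [0, -3.5, 0], "grip": 0.3}, {"offset": [0, 0, 0], "rot": [0, 0, 0], "grip": 0.3}]'

```text
time_s: 16.4
tcp_pos: [0.5792, -0.1059, 0.2621]
orientation: [[-0.143, 0.988, -0.066], [0.899, 0.158, 0.408], [0.413, -0.0, -0.911]]
ft_force: [0.1, 0.8, -1.8]
width: 0.033
grip_force: 50.6
```

Call:
drive_tool --plan '[{"offset": [-10, 0, -5], "rot": [0, 3.5, 0], "grip": 0.3}, {"offset": [0, 0, 0], "rot": [0, 0, 0], "grip": 0.3}, {"offset": [10, 0, 5.5], "rot": [0, -3.5, 0], "grip": 0.3}, {"offset": [0, 0, 0], "rot": [0, 0, 0], "grip": 0.3}]'

```text
time_s: 16.8
tcp_pos: [0.5792, -0.1059, 0.2622]
orientation: [[-0.143, 0.988, -0.066], [0.899, 0.157, 0.408], [0.414, -0.001, -0.91]]
ft_force: [-0.1, -0.1, -1.3]
width: 0.0335
grip_force: 50.6
```

Call:
drive_tool --plan '[{"offset": [-10, 0, -5], "rot": [0, 3.5, 0], "grip": 0.3}, {"offset": [0, 0, 0], "rot": [0, 0, 0], "grip": 0.3}, {"offset": [10, 0, 5.5], "rot": [0, -3.5, 0], "grip": 0.3}, {"offset": [0, 0, 0], "rot": [0, 0, 0], "grip": 0.3}]'

```text
time_s: 17.2
tcp_pos: [0.5792, -0.1058, 0.2624]
orientation: [[-0.143, 0.988, -0.066], [0.899, 0.157, 0.409], [0.414, -0.001, -0.91]]
ft_force: [0.5, 0.5, -1.3]
width: 0.033
grip_force: 50.6
```

```bash
python3 - <<'E'
from h import *
short("v16")
E
```

```text
t 17.2 [ 0.5792 -0.1058  0.2624] Fz [ 0.49  0.5  -1.33]
hue profile rows60.. [14, 14, 14, 29, 50, 55, 62, 63, 63, 63, 63, 63, 63, 63, 64, 63, 63, 63, 63, 63, 63, 63, 63, 63, 63, 63, 63, 63, 63, 63, 64, 68, 70, 70, 65, 56, 70]
hollow 0 brown px 203 of 697
hollow 1 brown px 142 of 741
hollow 2 brown px 179 of 808
mouth [ 0.5811 -0.1199  0.0759] dish xy 0.0657 0.0271 pitch -24.536759008251444
t 17.35 first lump row None
```

Call:
drive_tool --plan '[{"offset": [-10, 0, -5], "rot": [0, 3.5, 0], "grip": 0.3}, {"offset": [0, 0, 0], "rot": [0, 0, 0], "grip": 0.3}, {"offset": [10, 0, 5.5], "rot": [0, -3.5, 0], "grip": 0.3}, {"offset": [0, 0, 0], "rot": [0, 0, 0], "grip": 0.3}]'

```text
time_s: 17.75
tcp_pos: [0.5792, -0.1057, 0.2626]
orientation: [[-0.143, 0.988, -0.066], [0.899, 0.157, 0.409], [0.414, -0.001, -0.91]]
ft_force: [0.0, -0.1, -2.2]
width: 0.0332
grip_force: 50.6
```

Call:
drive_tool --plan '[{"offset": [-10, 0, -5], "rot": [0, 3.5, 0], "grip": 0.3}, {"offset": [-10, 0, -5], "rot": [0, 3.5, 0], "grip": 0.3}, {"offset": [-10, 0, -5], "rot": [0, 3.5, 0], "grip": 0.3}, {"offset": [0, 0, 0], "rot": [0, 0, 0], "grip": 0.3}, {"offset": [0, 0, 0], "rot": [0, 0, 0], "grip": 0.3}]'

```text
time_s: 18.25
tcp_pos: [0.5846, -0.1397, 0.2612]
orientation: [[-0.127, 0.988, -0.091], [0.81, 0.156, 0.566], [0.573, -0.002, -0.82]]
ft_force: [0.4, -0.3, -2.2]
width: 0.0331
grip_force: 50.7
```

Call:
drive_tool --plan '[{"offset": [10, 0, 5.5], "rot": [0, -3.5, 0], "grip": 0.3}, {"offset": [15, 0, 9], "rot": [0, -5.5, 0], "grip": 0.3}, {"offset": [18, 0, 11], "rot": [0, -6.5, 0], "grip": 0.3}, {"offset": [18, 0, 11], "rot": [0, -6.5, 0], "grip": 0.3}, {"offset": [0, 0, -15], "rot": [0, 0, 0], "grip": 0.3}]'

```text
time_s: 18.75
tcp_pos: [0.572, -0.0693, 0.2702]
orientation: [[-0.156, 0.987, -0.039], [0.962, 0.161, 0.22], [0.223, -0.003, -0.975]]
ft_force: [-0.2, -0.6, -1.9]
width: 0.0332
grip_force: 50.6
```

```bash
python3 - <<'E'
from h import *
short("v17")
s=sense(); S=T(s["orientation"],s["tcp_pos"]); _,a,n=frame(30,4.); N=22
G1=rows(*pour(2,15,.03,.2),8); G2=rows(R0,P0+n*.081+[0,0,.072],N,G1)
M=np.real(fmp(np.linalg.inv(G1)@G2,1/N)); X=G1.copy()
for k in range(N+1):
    if k%4==0: c=X[:3,3]+X[:3,2]*BACK; print(k,"base",(c+X[:3,0]*.085).round(3),"mouth",(c-X[:3,0]*.09).round(3))
    X=X@M
rows(R0,P0+n*.081,4,G2);
E
```

```text
t 18.75 [ 0.572  -0.0693  0.2702] Fz [-0.23 -0.63 -1.92]
hue profile rows60.. [14, 14, 14, 34, 51, 57, 63, 63, 63, 63, 63, 63, 63, 63, 64, 64, 64, 63, 63, 63, 63, 63, 63, 63, 64, 63, 64, 64, 65, 68, 70, 66, 57, 54, 63, 70, 67]
hollow 0 brown px 202 of 697
hollow 1 brown px 142 of 741
hollow 2 brown px 210 of 808
mouth [ 0.5824 -0.1219  0.0936] dish xy 0.0667 0.0249 pitch -12.92577315471596
t 18.9 first lump row None
8 rows offset [10.7 -0.  -7.8] rot [ 0.01 -3.49 -0.  ]
22 rows offset [14.  -2.  -7.7] rot [ 0.09 -0.68  0.21]
0 base [0.554 0.05  0.155] mouth [ 0.581 -0.117  0.2  ]
4 base [0.539 0.102 0.167] mouth [ 0.562 -0.063  0.221]
8 base [0.524 0.154 0.177] mouth [ 0.545 -0.008  0.239]
12 base [0.51  0.207 0.185] mouth [0.528 0.048 0.254]
16 base [0.496 0.261 0.19 ] mouth [0.511 0.105 0.266]
20 base [0.484 0.315 0.192] mouth [0.496 0.162 0.276]
4 rows offset [ 9.   0.  15.6] rot [ 0.  0. -0.]
```

View pics/v17.png

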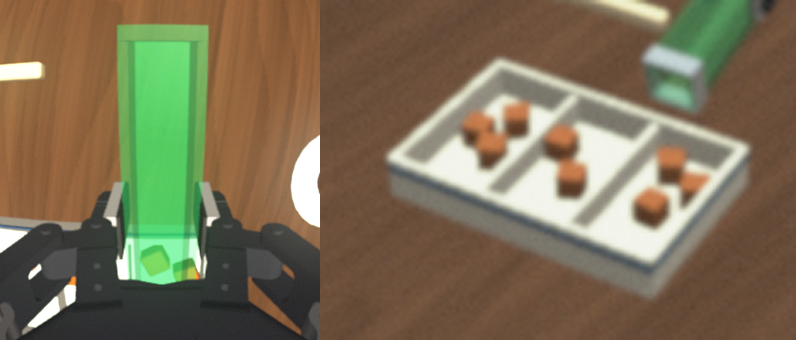

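All eight are out: three, two and three, at crop (490,130), (567,160) and (670,185). The shaker is empty, and its base is still at crop row 25, so it hasn't slipped. Now I return it.

Call:
drive_tool --plan '[{"offset": [10.7, 0, -7.8], "rot": [0, -3.49, 0], "grip": 0.3}, {"offset": [10.7, 0, -7.8], "rot": [0, -3.49, 0], "grip": 0.3}, {"offset": [10.7, 0, -7.8], "rot": [0, -3.49, 0], "grip": 0.3}, {"offset": [10.7, 0, -7.8], "rot": [0, -3.49, 0], "grip": 0.3}, {"offset": [10.7, 0, -7.8], "rot": [0, -3.49, 0], "grip": 0.3}]'

```text
time_s: 19.4
tcp_pos: [0.5664, -0.0248, 0.3154]
orientation: [[-0.155, 0.988, 0.011], [0.985, 0.155, -0.079], [-0.079, -0.001, -0.997]]
ft_force: [-0.2, -0.3, -2.6]
width: 0.033
grip_force: 50.7
```

Call:
drive_tool --plan '[{"offset": [10.7, 0, -7.8], "rot": [0, -3.49, 0], "grip": 0.3}, {"offset": [10.7, 0, -7.8], "rot": [0, -3.49, 0], "grip": 0.3}, {"offset": [10.7, 0, -7.8], "rot": [0, -3.49, 0], "grip": 0.3}, {"offset": [14, -2, -7.7], "rot": [0.09, -0.68, 0.21], "grip": 0.3}, {"offset": [14, -2, -7.7], "rot": [0.09, -0.68, 0.21], "grip": 0.3}]'

```text
time_s: 19.9
tcp_pos: [0.5521, 0.0402, 0.3413]
orientation: [[-0.142, 0.989, 0.039], [0.949, 0.147, -0.277], [-0.28, -0.003, -0.96]]
ft_force: [0.7, 0.1, -2.5]
width: 0.0329
grip_force: 50.7
```

Call:
drive_tool --plan '[{"offset": [14, -2, -7.7], "rot": [0.09, -0.68, 0.21], "grip": 0.3}, {"offset": [14, -2, -7.7], "rot": [0.09, -0.68, 0.21], "grip": 0.3}, {"offset": [14, -2, -7.7], "rot": [0.09, -0.68, 0.21], "grip": 0.3}, {"offset": [14, -2, -7.7], "rot": [0.09, -0.68, 0.21], "grip": 0.3}, {"offset": [14, -2, -7.7], "rot": [0.09, -0.68, 0.21], "grip": 0.3}]'

```text
time_s: 20.4
tcp_pos: [0.5313, 0.1164, 0.3567]
orientation: [[-0.122, 0.992, 0.039], [0.934, 0.128, -0.334], [-0.336, -0.004, -0.942]]
ft_force: [0.1, -0.7, -0.9]
width: 0.0331
grip_force: 50.7
```

Call:
drive_tool --plan '[{"offset": [14, -2, -7.7], "rot": [0.09, -0.68, 0.21], "grip": 0.3}, {"offset": [14, -2, -7.7], "rot": [0.09, -0.68, 0.21], "grip": 0.3}, {"offset": [14, -2, -7.7], "rot": [0.09, -0.68, 0.21], "grip": 0.3}, {"offset": [14, -2, -7.7], "rot": [0.09, -0.68, 0.21], "grip": 0.3}, {"offset": [14, -2, -7.7], "rot": [0.09, -0.68, 0.21], "grip": 0.3}]'

```text
time_s: 20.9
tcp_pos: [0.5119, 0.1939, 0.3675]
orientation: [[-0.101, 0.994, 0.038], [0.915, 0.108, -0.39], [-0.392, -0.005, -0.92]]
ft_force: [0.3, 0.3, -2.5]
width: 0.0336
grip_force: 50.7
```

Call:
drive_tool --plan '[{"offset": [14, -2, -7.7], "rot": [0.09, -0.68, 0.21], "grip": 0.3}, {"offset": [14, -2, -7.7], "rot": [0.09, -0.68, 0.21], "grip": 0.3}, {"offset": [14, -2, -7.7], "rot": [0.09, -0.68, 0.21], "grip": 0.3}, {"offset": [14, -2, -7.7], "rot": [0.09, -0.68, 0.21], "grip": 0.3}, {"offset": [14, -2, -7.7], "rot": [0.09, -0.68, 0.21], "grip": 0.3}]'

```text
time_s: 21.4
tcp_pos: [0.4941, 0.2722, 0.3736]
orientation: [[-0.081, 0.996, 0.035], [0.892, 0.088, -0.444], [-0.446, -0.005, -0.895]]
ft_force: [1.0, 0.4, -2.4]
width: 0.033
grip_force: 50.7
```

Call:
drive_tool --plan '[{"offset": [14, -2, -7.7], "rot": [0.09, -0.68, 0.21], "grip": 0.3}, {"offset": [14, -2, -7.7], "rot": [0.09, -0.68, 0.21], "grip": 0.3}, {"offset": [14, -2, -7.7], "rot": [0.09, -0.68, 0.21], "grip": 0.3}, {"offset": [14, -2, -7.7], "rot": [0.09, -0.68, 0.21], "grip": 0.3}, {"offset": [14, -2, -7.7], "rot": [0.09, -0.68, 0.21], "grip": 0.3}]'

```text
time_s: 21.9
tcp_pos: [0.4777, 0.351, 0.3748]
orientation: [[-0.06, 0.998, 0.031], [0.865, 0.068, -0.497], [-0.498, -0.003, -0.867]]
ft_force: [0.1, -0.2, -2.4]
width: 0.0331
grip_force: 50.8
```

```bash
python3 - <<'E'
from h import *
_,a,n=frame(30,4.)
A=rows(R0,P0+n*.08,5); print(sense()["ft_force"]); rows(R0,P0+n*.02,4,A)
E
```

```text
5 rows offset [ 6.9 -0.  12.4] rot [-0.04 -0.03 -0.  ]
[ 0.11084905 -0.22466031 -2.37560895]
4 rows offset [-0. -0. 15.] rot [ 0.  0. -0.]
```

Call:
drive_tool --plan '[{"offset": [6.7, 0, 12.4], "rot": [-0.04, -0.03, 0], "grip": 0.3}, {"offset": [6.7, 0, 12.4], "rot": [-0.04, -0.03, 0], "grip": 0.3}, {"offset": [6.7, 0, 12.4], "rot": [-0.04, -0.03, 0], "grip": 0.3}, {"offset": [6.7, 0, 12.4], "rot": [-0.04, -0.03, 0], "grip": 0.3}, {"offset": [6.7, 0, 12.4], "rot": [-0.04, -0.03, 0], "grip": 0.3}]'

```text
time_s: 22.4
tcp_pos: [0.4778, 0.3484, 0.3038]
orientation: [[-0.061, 0.998, 0.035], [0.864, 0.07, -0.499], [-0.5, 0.0, -0.866]]
ft_force: [0.0, -0.5, -2.6]
width: 0.0331
grip_force: 50.9
```

Call:
drive_tool --plan '[{"offset": [0, 0, 15], "rot": [0, 0, 0], "grip": 0.3}, {"offset": [0, 0, 15], "rot": [0, 0, 0], "grip": 0.3}, {"offset": [0, 0, 12], "rot": [0, 0, 0], "grip": 0.3}, {"offset": [0, 0, 10], "rot": [0, 0, 0], "grip": 0.3}, {"offset": [0, 0, 8], "rot": [0, 0, 0], "grip": 0.3}]'

```text
time_s: 22.9
tcp_pos: [0.4797, 0.3181, 0.2524]
orientation: [[-0.061, 0.997, 0.035], [0.864, 0.071, -0.499], [-0.501, 0.0, -0.866]]
ft_force: [-0.3, -0.2, -1.5]
width: 0.0331
grip_force: 50.9
```

```bash
python3 - <<'E'
from h import *
_,a,n=frame(30,4.)
A=rows(R0,P0+n*.006,1); rows(R0,P0,5); print(sense()["ft_force"])
E
```

```text
1 rows offset [ 2.2  0.1 13.2] rot [0.03 0.04 0.05]
5 rows offset [0.4 0.  3.8] rot [0.01 0.01 0.01]
[-0.32896531 -0.21391492 -1.4787081 ]
```

Call:
drive_tool --plan '[{"offset": [0.5, 0, 5], "rot": [0, 0, 0], "grip": 0.3}, {"offset": [0.5, 0, 4], "rot": [0, 0, 0], "grip": 0.3}, {"offset": [0, 0, 3], "rot": [0, 0, 0], "grip": 0.3}, {"offset": [0, 0, 3], "rot": [0, 0, 0], "grip": 0.3}, {"offset": [0, 0, 2], "rot": [0, 0, 0], "grip": 0.3}]'

```text
time_s: 23.4
tcp_pos: [0.4802, 0.3109, 0.2379]
orientation: [[-0.061, 0.997, 0.036], [0.864, 0.071, -0.499], [-0.5, 0.001, -0.866]]
ft_force: [-0.4, 0.4, -1.0]
width: 0.0332
grip_force: 50.9
```

Call:
drive_tool --plan '[{"offset": [0.3, 0, 1], "rot": [0, 0, 0], "grip": 0.3}, {"offset": [0.5, 0, 1], "rot": [0, 0, 0], "grip": 0.3}, {"offset": [0, 0, 0], "rot": [0, 0, 0], "grip": 0.3}]'

```text
time_s: 23.7
tcp_pos: [0.4802, 0.3106, 0.2358]
orientation: [[-0.062, 0.997, 0.036], [0.863, 0.071, -0.499], [-0.501, 0.0, -0.866]]
ft_force: [0.1, -0.7, -2.8]
width: 0.0332
grip_force: 50.9
```

```bash
python3 - <<'E'
from h import *
rows(R0,P0,1); s=sense(); print(s["ft_force"],s["orientation"].T@s["ft_force"])
E
```

```text
1 rows offset [0.3 0.2 1. ] rot [0.06 0.04 0.07]
[ 0.08139823 -0.71366212 -2.82927838] [0.79524482 0.02961531 2.80846293]
```

Call:
drive_tool --plan '[{"offset": [0.3, 0, 0.5], "rot": [0, 0, 0], "grip": 0.3}, {"offset": [0.3, 0, 0.5], "rot": [0, 0, 0], "grip": 0.3}, {"offset": [0.3, 0, 0.5], "rot": [0, 0, 0], "grip": 0.3}, {"offset": [0.3, 0, 0.3], "rot": [0, 0, 0], "grip": 0.3}, {"offset": [0, 0, 0], "rot": [0, 0, 0], "grip": 0.3}]'

```text
time_s: 24.2
tcp_pos: [0.4802, 0.3108, 0.2344]
orientation: [[-0.061, 0.997, 0.037], [0.864, 0.072, -0.499], [-0.501, 0.001, -0.866]]
ft_force: [-1.6, -0.1, 5.6]
width: 0.0328
grip_force: 51.6
```

```bash
python3 - <<'E'
from h import *
rows(R0,P0,1); s=sense(); print(s["ft_force"],s["orientation"].T@s["ft_force"])
E
```

```text
1 rows offset [-0.5  0.1 -0.1] rot [0.1  0.04 0.06]
[-1.57271569 -0.07208713  5.56906333] [-2.75321586 -1.56795989 -4.84297447]
```

Plank and heel contact can both be felt, so the shaker is seated. I release it.

Call:
drive_tool --plan '[{"offset": [0, 0, 0], "rot": [0, 0, 0], "grip": 0.42}, {"offset": [0, 0, 0], "rot": [0, 0, 0], "grip": 0.46}, {"offset": [0, 0, 0], "rot": [0, 0, 0], "grip": 0.55}, {"offset": [0, 0, 0], "rot": [0, 0, 0], "grip": 0.7}, {"offset": [0, 0, 0], "rot": [0, 0, 0], "grip": 0.8}]'

```text
time_s: 24.7
tcp_pos: [0.4802, 0.3107, 0.2335]
orientation: [[-0.061, 0.997, 0.036], [0.863, 0.071, -0.499], [-0.501, 0.0, -0.866]]
ft_force: [-0.7, 0.1, -0.7]
width: 0.0684
grip_force: 0.0
```

Call:
drive_tool --plan '[{"offset": [0, 0, 0], "rot": [0, 0, 0], "grip": 0.8}, {"offset": [0, 0, -5], "rot": [0, 0, 0], "grip": 0.8}, {"offset": [0, 0, -15], "rot": [0, 0, 0], "grip": 0.8}, {"offset": [0, 0, -25], "rot": [0, 0, 0], "grip": 0.8}, {"offset": [0, 0, -30], "rot": [0, 0, 0], "grip": 0.8}]'

```text
time_s: 25.2
tcp_pos: [0.4773, 0.3482, 0.299]
orientation: [[-0.062, 0.998, 0.035], [0.863, 0.071, -0.5], [-0.501, -0.001, -0.865]]
ft_force: [-0.3, 0.8, 0.6]
width: 0.0686
grip_force: 0.0
```

Call:
drive_tool --plan '[{"offset": [0, 0, -25], "rot": [0, 0, 0], "grip": 0.8}, {"offset": [0, 0, 0], "rot": [0, 0, 0], "grip": 0.8}]'

```text
time_s: 25.4
tcp_pos: [0.4768, 0.3623, 0.3234]
orientation: [[-0.061, 0.997, 0.04], [0.865, 0.073, -0.496], [-0.498, 0.004, -0.867]]
ft_force: [1.1, 0.3, -0.4]
width: 0.0685
grip_force: 0.0
```

```bash
python3 - <<'E'
from h import *
s=sense(); print(s["time_s"],s["ft_force"])
c=camera("wrist"); t=camera("scene"); tp=camera("top")
cv2.imwrite("pics/end.png",np.hstack([c["color"][20:400,160:480,::-1],cv2.resize(t["color"][130:290,230:420,::-1],(451,380),interpolation=cv2.INTER_CUBIC)]))
a0=np.load("top0.npz")["color"].astype(int); d=np.abs(tp["color"].astype(int)-a0).max(2)>60
for n,b in dict(peg=(298,318,222,262),glass=(300,340,125,162),spoons=(430,470,245,275),rest=(205,278,192,240),dish=(335,392,165,242)).items(): print(n,d[b[2]:b[3],b[0]:b[1]].sum())
hsv=cv2.cvtColor(c["color"],cv2.COLOR_RGB2HSV); H,S=hsv[...,0].astype(int),hsv[...,1].astype(int); g=(H>36)&(H<90)&(S>60)
_,a,n=frame(30,YAW); top=SEAT+n*.017; hh=np.cross(n,a)
rr=np.where(g[:,322])[0]; 
for u,v in [(322,rr[0])]+[(x,v) for v in(130,200,260) for x in (np.where(g[v,280:365])[0]+280)[[0,-1]]]:
    d_,o=fray(c,[(u,v)]); P=o+d_*(((top-o)@n)/(d_@n))[:,None]-SEAT; print(u,v,"along",(P@a).round(4),"lat",(P@hh).round(4))
E
```

```text
25.4 [ 1.11465024  0.29985004 -0.36938186]
peg 0
glass 0
spoons 0
rest 55
dish 315
322 96 along [0.0013] lat [0.0018]
301 130 along [0.0255] lat [-0.0131]
338 130 along [0.0255] lat [0.0131]
302 200 along [0.0776] lat [-0.0131]
337 200 along [0.0776] lat [0.013]
299 260 along [0.1283] lat [-0.0167]
340 260 along [0.1284] lat [0.0164]
```

View pics/end.png

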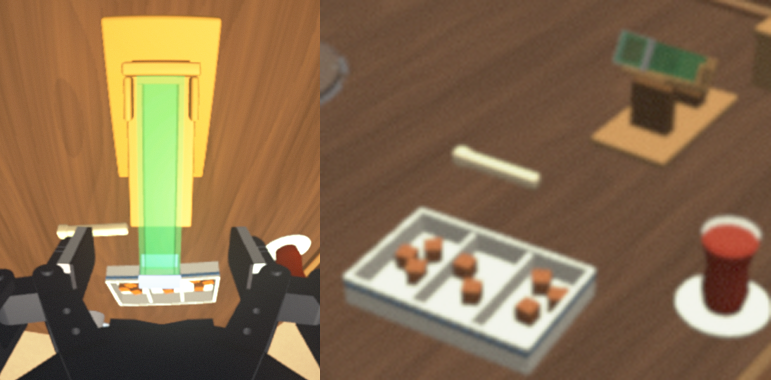

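The shaker lies straight in the rest against the heel (its base is at crop row 76). The dish holds 3, 2 and 3 lumps, and the peg, glass and spoons have not moved.

```bash
python3 -c "
from bench import hand_in
print(hand_in())"
```

```text
the job is handed in; nothing more can be done
None
```

The job is handed in: all eight lumps are in the dish (3, 2 and 3), none spilled, the empty shaker is back in its rest against the heel stop and let go, and the other things are where they were, after about 25 s of robot time.

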